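Roll the steel column into its V-cradle

ROBOT

A 6-joint arm with a two-finger parallel gripper is mounted at the origin on the work surface; the furniture and walls round the work are solid. World frame = base frame: x ahead of the robot, y to its left, z up, the work surface at z = 0. Lengths are in m, angles in rad, forces in N, time in s.
With the tool pointing down it reaches from about 0.325 to 0.9 m from the base axis. Payload 6.1 kg.
Tool frame: the origin (TCP) lies at the very end of the fingers, on their centre line; the grasp point (between the pads) lies 19 mm behind it (r.hold_point_z is the distance from the TCP to the grasp point, in m); z points along the fingers, x is the direction in which the jaws open and shut, and the axes are right-handed (so a half turn about z gives the same grasp; the last joint's range is limited). The gripper opens to 85 mm and grips with 20 to 120 N. Pads are 22 mm wide; open, the fingers measure 114 mm over their backs; the gripper's body (76 mm by 85 mm) begins 54 mm behind the grasp point. The pads swing forward as they close: fully open they stand 13 mm farther back than shut.
Start: joints at [-1.338, 0.22, 1.526, -0, 1.395, -0.126], TCP at [0.219, -0.585, 0.231] pointing down, gripper open.
Joint ranges: [-2.98, 2.98], [-0.91, 2.08], [0.09, 2.57], [-1.24, 4.39], [0.2, 2.65], [-2.68, 2.68]. Speed limits (rad/s): [2.57, 2.57, 3.01, 3.14, 3.14, 3.14].

INTERFACE

Orientations are given as a rotation vector (axis times angle).
In Python, from bench import sense, imaging, r gives the robot as it stands.
- The arm moves only by the tool servo_tool, never from a script. Its argument "rows" is a list of rows, each a list of 7 numbers: the closure, from 0 (fully open) to 1 (shut), then the shift along the tool's x, y, z in units of 25 mm (1.0 is 25 mm), then the turn, a rotation vector about the tool's x, y, z in units of 6 degrees (1.0 is 6 degrees). In form: [[hand, x, y, z, rx, ry, rz], ...]. A call has 1 to 20 rows; each row shifts and turns the commanded pose from where the row before left it, along the tool's axes as they then stand; what a row does not reach is not made up. A row lasts 1/12 s, in which the tool goes at most 41.7 mm and 7.16 degrees, less where a joint would pass 70% of its speed; a pose out of reach is approached as far as the arm can. A call is refused whole if a number of a shift passes 1 or a number of a turn 1, either way. A call with a gripper value outside its range is refused whole. The fingers move at their own pace and stop on an object; "squeeze" is the grip in N (left out, the last holds). Time passes only in rows, so rows that do not move let the fingers close. It gives the time, the measured TCP pose, the force and the opening at its end, in the units of the state.
- sense(): the state, without advancing time (a new reading comes with each control period).
- imaging.read_camera(name): name is "scene" or "top"; returns a dict with "pixels" (480x640x3 uint8, red, green, blue), "camera_matrix" (3x3 intrinsics, pixels), "T" (4x4, takes a point from camera to world coordinates). Camera axes: x right, y down, z forward; pixel columns grow to the right and rows downward; lengths in m; the calibration is good to about 2 mm. A picture is of the moment at which its call begins. There is no depth.
- r.job_done(): hands the job in, once; it reports no verdict.
The state is a dict: "clock": time; "joint_pos": joint angles; "qd": joint speeds; "joint_torque": joint torques, N m; "eef_pos": TCP position; "orientation": TCP orientation; "contact_force": force on the tool from outside, world axes, zero at the start; "wrist_torque": the same for the moment, N m; "grip_width": finger opening in m.
Only numpy, scipy, OpenCV 4.12 (cv2) and the standard library are available. Lean on these libraries where they do the work, as an engineer would, in place of code of your own. Each camera call takes 0.05 s, during which the arm holds its last target.

TASK

Gently roll the steel column along the bench and up the ramp of the blue cradle with the fingertips until it drops into the black V, and slide it along the V until its end is against the red end stop. Only push it: never pick it up or take it between the fingers, and leave the two vials and the dish where they are.

Things in the scene. Friction and masses are not known exactly. Their poses are not given: they have to be found in the camera images.
- column: loose smooth polished steel cylinder (slippery, friction about 0.4) with two green bands, 40 mm in diameter, 130 mm long, 0.25 to 0.5 kg, lying on the bench 120 to 155 mm in front of the V, up to 0.2 rad out of line with it. Origin on its axis, half-way along (20 mm above the bench); y runs along its axis; x and z turn as it rolls
- column_a (a point): point on the column's axis, 40 mm from its middle towards its -y end
- column_b (a point): point on the column's axis, 40 mm from its middle towards its +y end
- cradle: fixed V-cradle, 235 mm wide in y. Origin on the bench under the V's bottom line (2 mm up), which runs along y from the red stop's face at y = -100 mm to the open end at y = +135 mm. Both black V faces slope 30 degrees; the back one climbs to 24 mm at x = +38 mm, then flat to x = +58 mm. Seated, the column's axis lies over x = 0, 25 mm above the bench; against the stop its middle is at y = -35 mm
- crest (a point): middle of the crest between ramp and V, 12 mm above the bench, at x = -17, y = +17 mm in the cradle's frame. The blue ramp rises to it straight from the bench at x = -97 mm, over the full width in y
- stop_face (a point): point on the red end stop's inner face (it looks to the cradle's +y), at the height of the seated column's axis. The stop is a plate across the V, 10 mm thick, 46 mm high, from x = -23 to +58 mm in the cradle's frame
- vial_red: loose reagent vial with a red cap, 23 mm across and 43 mm high, standing on the bench on the right of the ramp; origin at the centre of its underside, z up
- vial_blue: loose reagent vial with a blue cap, 23 mm across and 43 mm high, standing on the bench on the left of the ramp; origin at the centre of its underside, z up
- petri: loose shallow round dish, 91 mm across and 15 mm high, on the left of the bench; origin at the centre of its underside

How it is judged:
On the way:
1. the column has rolled over the crest and lies in the V (x of column in the frame of cradle between -0.006 and 0.006 m and height (world z) of column below 0.029 m and angle between the y axis of column and the y axis of cradle, either way round below 0.08 rad), for 0.2 s.
At the end, for the whole second after the job is handed in: The column rests in the V (axis within 5 mm of the V's bottom line in plan, within 0.06 rad of its direction, 21 to 29 mm above the bench), its end no more than 3 mm from the red stop, and is at rest (x of column in the frame of cradle between -0.005 and 0.005 m and height (world z) of column between 0.021 and 0.029 m and angle between the y axis of column and the y axis of cradle, either way round below 0.06 rad and y of column in the frame of cradle between -0.04 and -0.032 m and linear speed of column below 0.01 m/s); the robot touches nothing.
It fails at once if the column is lifted or carried (its middle more than 30 mm above the bench over the bench or the lower ramp, 40 mm in front of the V, or 52 mm anywhere) (height (world z) of column above 0.052 m or (height (world z) of column above 0.03 m and x of column in the frame of cradle below -0.07 m) or (height (world z) of column above 0.04 m and x of column in the frame of cradle below 0 m)).
It fails at once if the column is taken between the fingers (the grasp point comes within 22 mm of its middle or of a point 40 mm either side of it on its axis) (distance between the grasp point and column below 0.022 m or distance between the grasp point and column_a below 0.022 m or distance between the grasp point and column_b below 0.022 m).
It fails at once if the fingers press on the column with more than 40 N (contact force between the fingers and column above 40 N).
It fails at once if a vial or the dish is moved more than 20 mm (distance of any of vial_red, vial_blue, petri from where it was at the start of the episode above 0.02 m).
It fails at once if a vial is tipped over (angle between any of vial_red, vial_blue's own z axis and vertical above 0.5 rad).
It also fails if it takes over 58 s, if anything falls off the work surface, if the arm or the gripper's body presses on something with over 40 N, if the wrist force passes 120 N, or if a joint passes its speed limit or range.

## Working session

There is one attempt and no reset: what is moved stays moved. The work goes in short steps, Python scripts to look and compute and a tool call to move; the robot and the scene stay as the last step left them, time stands still between calls to the robot, and variables do not carry over. Pictures are saved under pics/ and viewed, and the job is handed in when it is done.

Besides the shell and the picture viewer there is one more tool, called after "Emit:" in YAML: its name, and indented under it one key for each argument. servo_tool: Moves the arm, as the interface text tells. Its arguments: {"type":"object","properties":{"rows":{"type":"array"},"squeeze":{"type":"number"}},"required":["rows"]}

```bash
mkdir -p pics; ls; cat > h.py <<'E'
import numpy as np,cv2
from bench import sense,imaging,r
def shot(n,f):
    d=imaging.read_camera(n); cv2.imwrite(f'pics/{f}.png',cv2.cvtColor(d['pixels'],cv2.COLOR_RGB2BGR)); np.savez(f'pics/{f}.npz',p=d['pixels'],K=d['camera_matrix'],T=d['T']); return d
def load(f):
    z=np.load(f'pics/{f}.npz'); return dict(pixels=z['p'],camera_matrix=z['K'],T=z['T'])
def ray(d,u,v):
    c=np.linalg.solve(d['camera_matrix'],[u,v,1.]); return d['T'][:3,3],d['T'][:3,:3]@c
def onz(d,u,v,z):
    o,w=ray(d,u,v); return o+w*(z-o[2])/w[2]
def tri(d1,p1,d2,p2):
    o1,w1=ray(d1,*p1);o2,w2=ray(d2,*p2);w1/=np.linalg.norm(w1);w2/=np.linalg.norm(w2)
    s=np.linalg.lstsq(np.c_[w1,-w2],o2-o1,rcond=None)[0]
    a=o1+s[0]*w1;b=o2+s[1]*w2
    return (a+b)/2,np.linalg.norm(a-b)
def proj(d,X):
    T=np.linalg.inv(d['T']);c=T[:3,:3]@X+T[:3,3];q=d['camera_matrix']@c;return q[:2]/q[2]
E
python3 - <<'E'
from h import *
np.set_printoptions(precision=4,suppress=True)
for n in('scene','top'):
    d=shot(n,n+'0');print(d['camera_matrix'],d['T'])
print(sense())
E
```

```text
pics
[[498.6064   0.     328.7949]
 [  0.     498.6064 237.5197]
 [  0.       0.       1.    ]] [[ 0.1421  0.7312 -0.6672  1.1802]
 [ 0.9898 -0.1056  0.0951  0.0018]
 [-0.0009 -0.674  -0.7388  0.7509]
 [ 0.      0.      0.      1.    ]]
[[443.6541   0.     316.2152]
 [  0.     443.6541 238.4148]
 [  0.       0.       1.    ]] [[-0.0131 -0.9897  0.1427  0.4182]
 [-0.9994  0.0176  0.0302  0.0899]
 [-0.0324 -0.1423 -0.9893  0.9434]
 [ 0.      0.      0.      1.    ]]
{'clock': 0.1, 'joint_pos': array([-1.3381,  0.2211,  1.5275,  0.    ,  1.3947, -0.1261]), 'qd': array([-0.    , -0.0003, -0.0018,  0.0006, -0.0003,  0.0018]), 'joint_torque': array([  0.0002, -49.8245, -39.0546,  -0.0002,   0.0057,   0.    ]), 'eef_pos': array([ 0.2193, -0.5847,  0.2303]), 'orientation': array([-2.5812,  1.7887,  0.002 ]), 'contact_force': array([ 0.2139, -0.0871, -0.2265]), 'wrist_torque': array([ 0.0242,  0.0163, -0.0331]), 'grip_width': 0.08504710362152779}
```

View pics/scene0.png

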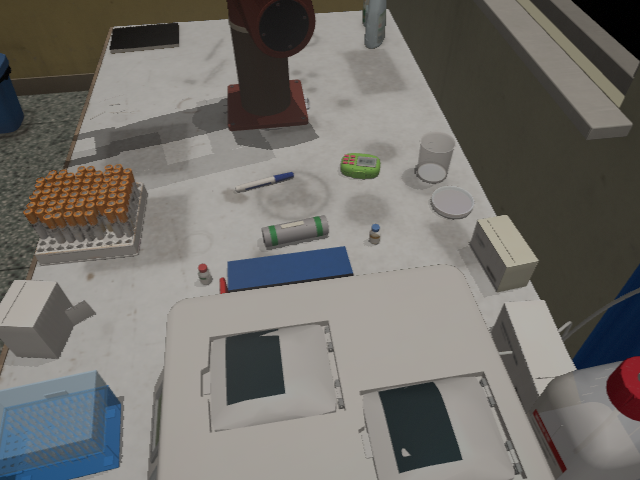

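View pics/top0.png

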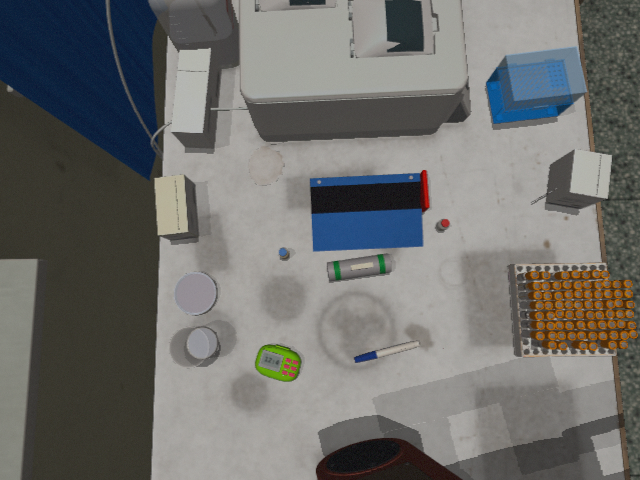

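The scene view shows the column at about (296,231), the blue ramp at (290,268), the red vial at (204,273) and the blue vial at (375,233). A white machine hides the V. The top view shows the column at (358,267), the ramp from (311,250) to (424,247), the red stop at (425,190), the red vial at (443,225) and the blue vial at (284,254).

```bash
python3 - <<'E'
from h import *
np.set_printoptions(precision=4,suppress=True)
t=load('top0');s=load('scene0')
def blobs(d,lo,hi,roi,mn=15):
    hsv=cv2.cvtColor(d['pixels'],cv2.COLOR_RGB2HSV);m=cv2.inRange(hsv,np.array(lo),np.array(hi))
    k=np.zeros_like(m);x0,y0,x1,y1=roi;k[y0:y1,x0:x1]=1;m=m*k
    cs,_=cv2.findContours(m,0,cv2.CHAIN_APPROX_NONE)
    out=[]
    for c in cs:
        if cv2.contourArea(c)>=mn: out.append((cv2.contourArea(c),cv2.minAreaRect(c),cv2.boxPoints(cv2.minAreaRect(c)),cv2.approxPolyDP(c,2.5,True).reshape(-1,2)))
    return out
G=((45,90,40),(85,255,255))
for n,d,roi in(('top',t,(310,240,420,300)),('scene',s,(240,200,340,260))):
    print(n,'green');[print(b[0],b[1][0],b[1][1],b[2].tolist()) for b in blobs(d,*G,roi)]
B=((100,90,40),(125,255,255))
for n,d,roi in(('top',t,(250,160,450,270)),('scene',s,(200,215,400,310))):
    print(n,'blue');[print(b[0],b[1][0],b[3].tolist()) for b in blobs(d,*B,roi)]
for n,d,roi in(('top',t,(400,150,470,250)),('scene',s,(180,250,260,310))):
  for lo,hi in (((0,120,60),(8,255,255)),((172,120,60),(180,255,255))):
    print(n,'red');[print(b[0],b[1][0],b[3].tolist()) for b in blobs(d,lo,hi,roi,8)]
# black
print('black');[print(b[0],b[1][0],b[3].tolist()) for b in blobs(t,(0,0,0),(180,255,45),(300,165,440,230),300)]
E
python3 -c "
import cv2
i=cv2.imread('pics/top0.png')[160:300,260:460];cv2.imwrite('pics/tc.png',cv2.resize(i,None,fx=4,fy=4,interpolation=2))
i=cv2.imread('pics/scene0.png')[200:310,180:400];cv2.imwrite('pics/sc.png',cv2.resize(i,None,fx=3.5,fy=3.5,interpolation=2))"
```

```text
top green
80.5 (336.7370300292969, 270.04046630859375) (18.70303726196289, 5.5500874519348145) [[332.5722961425781, 261.21966552734375], [338.0578308105469, 260.375732421875], [340.9017639160156, 278.86126708984375], [335.4162292480469, 279.7052001953125]]
79.5 (381.21307373046875, 263.3741760253906) (18.884674072265625, 5.734915733337402) [[376.7483215332031, 254.57383728027344], [382.3959655761719, 253.5771942138672], [385.6778259277344, 272.17449951171875], [380.0301818847656, 273.171142578125]]
scene green
66.5 (273.0882568359375, 233.85293579101562) (17.220029830932617, 5.093247890472412) [[268.5294494628906, 226.11764526367188], [273.4706115722656, 224.88235473632812], [277.6470642089844, 241.58822631835938], [272.7059020996094, 242.82351684570312]]
66.0 (318.38238525390625, 225.0294189453125) (17.70509910583496, 5.093247890472412) [[313.7647399902344, 217.05882263183594], [318.7059020996094, 215.8235321044922], [323.0000305175781, 233.00001525878906], [318.0588684082031, 234.2353057861328]]
top blue
36.5 (282.2500305175781, 251.75003051757812) [[282, 248], [279, 253], [284, 255], [286, 251]]
4090.5 (366.8461608886719, 229.26922607421875) [[421, 209], [312, 213], [313, 250], [421, 246]]
852.0 (364.8461608886719, 179.76925659179688) [[420, 180], [418, 173], [312, 178], [310, 186]]
scene blue
3282.5 (288.2981872558594, 267.5660095214844) [[352, 272], [344, 246], [230, 261], [228, 289]]
35.0 (375.0, 227.5) [[374, 224], [372, 228], [377, 231], [378, 225]]
top red
38.5 (444.5, 222.5) [[444, 219], [441, 223], [446, 226], [448, 221]]
218.0 (424.5, 190.5) [[425, 170], [421, 172], [422, 211], [428, 207]]
top red
scene red
70.0 (223.0, 285.5) [[223, 278], [220, 279], [221, 293], [226, 292]]
36.5 (202.2500457763672, 267.2500305175781) [[204, 264], [199, 266], [201, 271], [206, 268]]
scene red
black
2710.0 (365.69683837890625, 197.13348388671875) [[420, 183], [311, 187], [312, 212], [420, 207]]
```

View pics/tc.png

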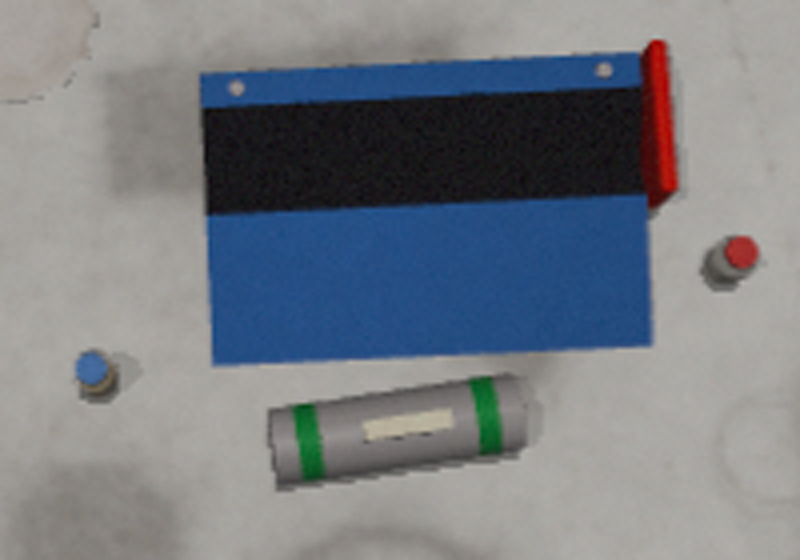

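View pics/sc.png

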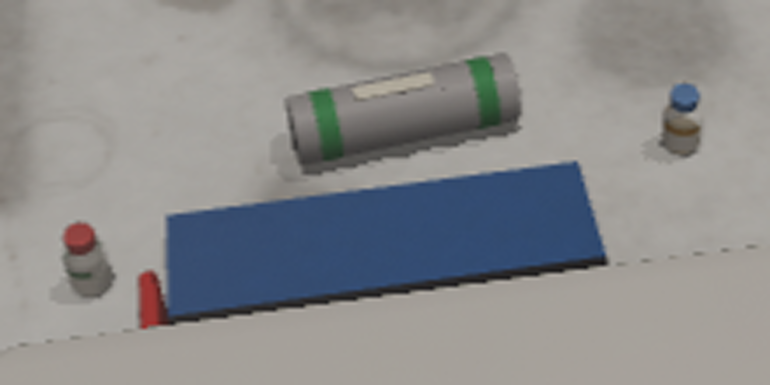

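```bash
python3 - <<'E'
from h import *
np.set_printoptions(precision=4,suppress=True)
t=load('top0');s=load('scene0')
c4=lambda x,y:(260+x/4-.4,160+y/4-.4)
cs=lambda x,y:(180+x/3.5-.35,200+y/3.5-.35)
L=[];R=[]
for nm,l,rr,z,x in(('bot',(212,364),(652,345),0,-97),('crest',(207,214),(648,194),.012,-17),('bk',(204,109),(642,87),.024,38),('edge',(201,73),(640,52),.024,58)):
    a=onz(t,*c4(*l),z);b=onz(t,*c4(*rr),z);print(nm,a,b,np.linalg.norm(a-b),np.arctan2(*(a-b)[:2]))
    L.append(np.r_[a[:2],x,135]);R.append(np.r_[b[:2],x,-100])
# fit rigid
P=np.array(L+R);w=P[:,:2];c=P[:,2:]/1000
wm,cm=w.mean(0),c.mean(0);H=(c-cm).T@(w-wm);U,S,V=np.linalg.svd(H);Rm=V.T@np.diag([1,np.linalg.det(V.T@U.T)])@U.T
o=wm-Rm@cm;yaw=np.arctan2(Rm[1,0],Rm[0,0]);print('cradle',o,yaw);print('res',(w-(c@Rm.T+o))*1000)
print('tri ramp bottom', tri(t,c4(212,364),s,cs(577,162)),tri(t,c4(652,345),s,cs(167,215)))
print('tri crest', tri(t,c4(207,214),s,cs(606,257)),tri(t,c4(648,194),s,cs(167,315)))
b1t=(336.74,270.04);b2t=(381.2,263.37);b2s=(273.1,233.85);b1s=(318.4,225.0)
A,e1=tri(t,b1t,s,b1s);B,e2=tri(t,b2t,s,b2s);print('bands',A,e1,B,e2,np.linalg.norm(A-B))
for p,q in((b1t,b2t),):
    a=onz(t,*p,.02);b=onz(t,*q,.02);print('top z20',a,b)
a2=onz(s,*b1s,.02);b2=onz(s,*b2s,.02);print('scene z20',a2,b2)
M=(A+B)/2
# top axis ends
E1=onz(t,*c4(273,449),.02);E2=onz(t,*c4(524,415),.02);print('ends',E1,E2,np.linalg.norm(E1-E2))
for nm,m in(('tri',M),('ends',(E1+E2)/2),('topband',(a+b)/2)):
    d=(m[:2]-o)@Rm;print(nm,m,'in cradle',d)
yc=np.arctan2(-(a-b)[0],(a-b)[1]);print('col yaw',yc)
for n,pt,ps in(('red',c4(741,252),cs(80,240)),('blue',c4(92,368),cs(684,97))):
    q,e=tri(t,pt,s,ps);print(n,q,e,(q[:2]-o)@Rm)
d=np.array([onz(t,195,293,.01)]);print('petri',d)
E
```

```text
bot [0.5281 0.1268 0.    ] [ 0.5343 -0.1075  0.    ] 0.23438245877478772 -0.026573866967895862
crest [0.6075 0.128  0.012 ] [ 0.6137 -0.1067  0.012 ] 0.23480432241207022 -0.02650558165128748
bk [0.6621 0.1285 0.024 ] [ 0.669  -0.1037  0.024 ] 0.2322871660001108 -0.029898702449952408
edge [0.6819 0.1299 0.024 ] [ 0.6881 -0.1035  0.024 ] 0.23347821321892392 -0.026896127843382637
cradle [ 0.628  -0.0059] 0.026472238506985678
res [[ 0.5734  0.3086]
 [ 0.0116 -0.5632]
 [-0.3944 -1.5668]
 [-0.5869 -0.7146]
 [ 0.5808  0.9265]
 [ 0.0143 -0.3674]
 [ 0.3294  1.1675]
 [-0.5282  0.8093]]
tri ramp bottom (array([ 0.5282,  0.1267, -0.0011]), np.float64(0.00016116929545028358)) (array([ 0.5344, -0.1072, -0.001 ]), np.float64(0.0009887704520077701))
tri crest (array([0.6079, 0.1286, 0.0105]), np.float64(0.0009832695386659247)) (array([ 0.6138, -0.1061,  0.0116]), np.float64(0.001420043186801764))
bands [0.4843 0.078  0.0216] 0.0035056453977890785 [ 0.4966 -0.0143  0.0227] 0.003229008993516358 0.09316721270471932
top z20 [0.4842 0.0762 0.02  ] [ 0.4967 -0.0163  0.02  ]
scene z20 [0.483  0.0799 0.02  ] [ 0.4943 -0.0128  0.02  ]
ends [0.4807 0.0948 0.02  ] [ 0.4964 -0.0357  0.02  ] 0.13141700332695835
tri [0.4904 0.0318 0.0222] in cradle [-0.1366  0.0414]
ends [0.4886 0.0295 0.02  ] in cradle [-0.1385  0.0391]
topband [0.4904 0.03   0.02  ] in cradle [-0.1366  0.0395]
col yaw 0.1335656200660002
red [ 0.5772 -0.1471  0.0364] 0.0009389427065136343 [-0.0545 -0.1398]
blue [0.5226 0.1874 0.0381] 0.0006364698340898089 [-0.1002  0.1961]
petri [[0.4411 0.3755 0.01  ]]
```

Two views agree: bands at z of about 22 mm (20 expected), ends 131 mm apart, and a cradle fit with residuals under 1.6 mm. Next I work out the move axes.

```bash
cat >> h.py <<'E'
from scipy.spatial.transform import Rotation as Ro
O=np.array([.628,-.0059]);YAW=.0265
RC=np.array([[np.cos(YAW),-np.sin(YAW)],[np.sin(YAW),np.cos(YAW)]])
def toC(p): return (np.asarray(p)[:2]-O)@RC
def toW(p): return RC@np.asarray(p)+O
def st():
    s=sense();R=Ro.from_rotvec(s['orientation']).as_matrix()
    print('t',s['clock'],'tcp',s['eef_pos'].round(4),'inC',toC(s['eef_pos']).round(4),'F',s['contact_force'].round(2),'w',round(s['grip_width'],4),'toolx yaw',np.arctan2(R[1,0],R[0,0]).round(4));return s,R
def need(tx,ty,tz,yaw=None):
    s,R=st();print('shift units',(R.T@(np.array([tx,ty,tz])-s['eef_pos'])/.025).round(2))
    if yaw is not None:
        a=yaw-np.arctan2(R[1,0],R[0,0]);a=(a+np.pi/2)%np.pi-np.pi/2
        print('rz units',(-a/np.radians(6)).round(2))
E
python3 - <<'E'
from h import *
np.set_printoptions(precision=4,suppress=True)
s,R=st();print(R)
need(.41,.03,.231,.1335+np.pi/2); print(s['joint_pos'])
E
```

```text
t 0.1 tcp [ 0.2193 -0.5847  0.2303] inC [-0.4239 -0.5677] F [ 0.21 -0.09 -0.23] w 0.085 toolx yaw -1.212
[[ 0.3511 -0.9363 -0.0004]
 [-0.9363 -0.3511  0.0017]
 [-0.0017 -0.0002 -1.    ]]
t 0.1 tcp [ 0.2193 -0.5847  0.2303] inC [-0.4239 -0.5677] F [ 0.21 -0.09 -0.23] w 0.085 toolx yaw -1.212
shift units [-20.34 -15.77   0.01]
rz units 2.15
[-1.3381  0.2211  1.5275  0.      1.3947 -0.1261]
```

Emit:
servo_tool:
  rows:
    - [0.4,-0.85,-0.66,0,0,0,0]
    - [0.4,-0.85,-0.66,0,0,0,0]
    - [0.4,-0.85,-0.66,0,0,0,0]
    - [0.4,-0.85,-0.66,0,0,0,0]
    - [0.4,-0.85,-0.66,0,0,0,0]
    - [0.4,-0.85,-0.66,0,0,0,0]
    - [0.4,-0.85,-0.66,0,0,0,0]
    - [0.4,-0.85,-0.66,0,0,0,0]
    - [0.4,-0.85,-0.66,0,0,0,0]
    - [0.4,-0.85,-0.66,0,0,0,0]
    - [0.4,-0.85,-0.66,0,0,0,0]
    - [0.4,-0.85,-0.66,0,0,0,0]
    - [0.4,-0.85,-0.66,0,0,0,0]
    - [0.4,-0.85,-0.66,0,0,0,0]
    - [0.4,-0.85,-0.66,0,0,0,0]
    - [0.4,-0.85,-0.66,0,0,0,0]
    - [0.4,-0.85,-0.66,0,0,0,0]
    - [0.4,-0.85,-0.66,0,0,0,0]
    - [0.4,-0.85,-0.66,0,0,0,0]
    - [0.4,-0.85,-0.66,0,0,0,0]

```text
clock: 1.77
eef_pos: [0.3791, -0.07, 0.2311]
orientation: [2.582, -1.79, -0.0]
contact_force: [0.2, -0.7, -0.6]
grip_width: 0.051
```

Emit:
servo_tool:
  rows:
    - [0.4,-0.85,-0.66,0,0,0,0]
    - [0.4,-0.85,-0.66,0,0,0,0]
    - [0.4,-0.85,-0.66,0,0,0,0]
    - [0.4,-0.85,-0.66,0,0,0,0]
    - [0.4,0,0,0,0,0,0.72]
    - [0.4,0,0,0,0,0,0.72]
    - [0.4,0,0,0,0,0,0.72]
    - [0.4,0,0,0,0,0,0]
    - [0.4,0,0,0,0,0,0]

```text
clock: 2.52
eef_pos: [0.4109, 0.0315, 0.231]
orientation: [2.366, -2.066, -0.001]
contact_force: [0.7, -0.5, -0.6]
grip_width: 0.0512
```

```bash
python3 - <<'E'
from h import *
need(.425,.034,.1,.1335+np.pi/2); shot('scene','s1'); shot('top','t1')
E
```

```text
t 2.5167 tcp [0.4109 0.0315 0.231 ] inC [-0.216   0.0431] F [ 0.66 -0.46 -0.59] w 0.0512 toolx yaw -1.4359
shift units [-0.02 -0.58  5.24]
rz units 0.01
```

View pics/s1.png

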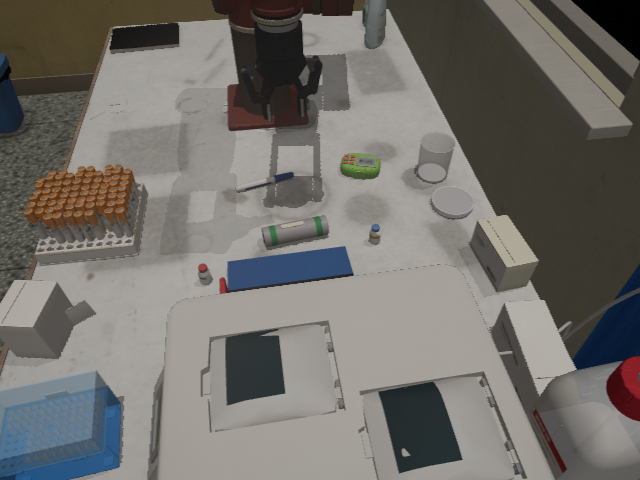

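View pics/t1.png

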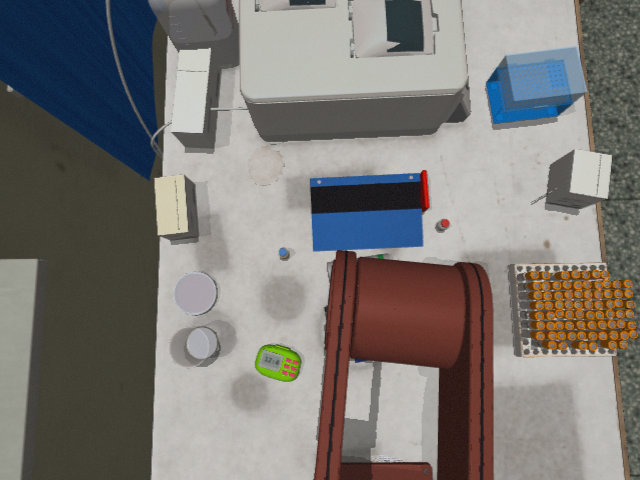

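The scene view shows the gripper above and behind the column, with fingertips near (258,118) and (308,100). The top view is mostly blocked by the arm. I check the tip height against the TCP projection.

```bash
python3 - <<'E'
from h import *
d=load('s1');s,R=st()
p=s['eef_pos']
for dz in(0,-.006,-.013):
  for a in(-.0256,-.037,.0256,.037): print(dz,a,proj(d,p+R@np.array([a,0,dz])).round(1))
i=cv2.imread('pics/s1.png')[50:140,220:350];cv2.imwrite('pics/s1c.png',cv2.resize(i,None,fx=6,fy=6,interpolation=2))
print('pen',onz(load('top0'),385,352,.005))
E
```

```text
t 2.6167 tcp [0.411  0.0313 0.2312] inC [-0.2159  0.0429] F [ 0.35  0.67 -0.07] w 0.0514 toolx yaw -1.4364
0 -0.0256 [298.5 116. ]
0 -0.037 [304.6 115. ]
0 0.0256 [270.7 120.5]
0 0.037 [264.4 121.6]
-0.006 -0.0256 [298.3 113.2]
-0.006 -0.037 [304.4 112.2]
-0.006 0.0256 [270.4 117.7]
-0.006 0.037 [264.1 118.7]
-0.013 -0.0256 [298.1 109.9]
-0.013 -0.037 [304.3 108.9]
-0.013 0.0256 [270.1 114.3]
-0.013 0.037 [263.7 115.4]
pen [ 0.31561699 -0.01958833  0.005     ]
```

View pics/s1c.png

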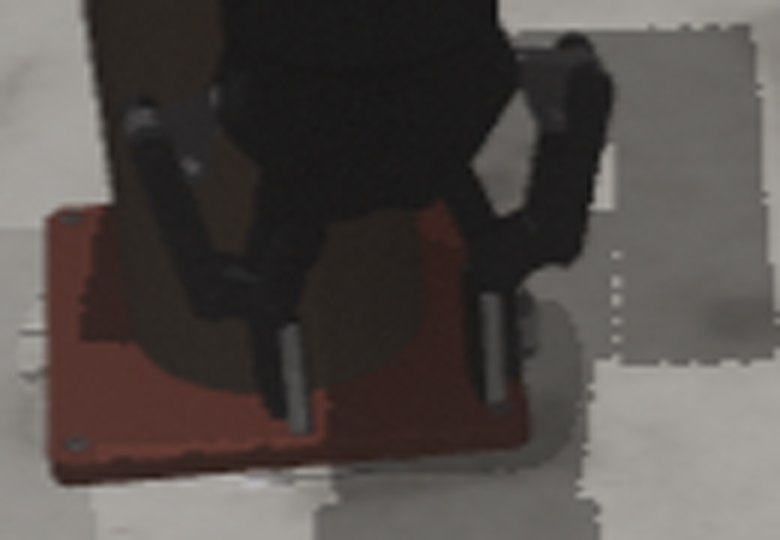

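Emit:
servo_tool:
  rows:
    - [0.4,0,0,0.5,0,0,0.52]
    - [0.4,0,0,0.9,0,0,0.51]
    - [0.4,0,0,0.9,0,0,0]
    - [0.4,0,0,0.9,0,0,0]
    - [0.4,0,0,0.9,0,0,0]
    - [0.4,0,0,0.9,0,0,0]
    - [0.4,0,0,0.9,0,0,0]
    - [0.4,0,0,0.9,0,0,0]
    - [0.4,0,0,0.9,0,0,0]
    - [0.4,0,0,0.6,0,0,0]
    - [0.4,0,0,0.4,0,0,0]
    - [0.4,0,0,0,0,0,0]
    - [0.4,0,0,0,0,0,0]

```text
clock: 3.7
eef_pos: [0.411, 0.0313, 0.0138]
orientation: [2.249, -2.193, -0.001]
contact_force: [1.1, 0.2, -0.3]
grip_width: 0.0515
```

```bash
python3 - <<'E'
from h import *
st(); shot('scene','s2')
E
```

```text
t 3.7 tcp [0.411  0.0313 0.0138] inC [-0.2159  0.0429] F [ 1.1   0.21 -0.31] w 0.0515 toolx yaw -1.5458
```

View pics/s2.png

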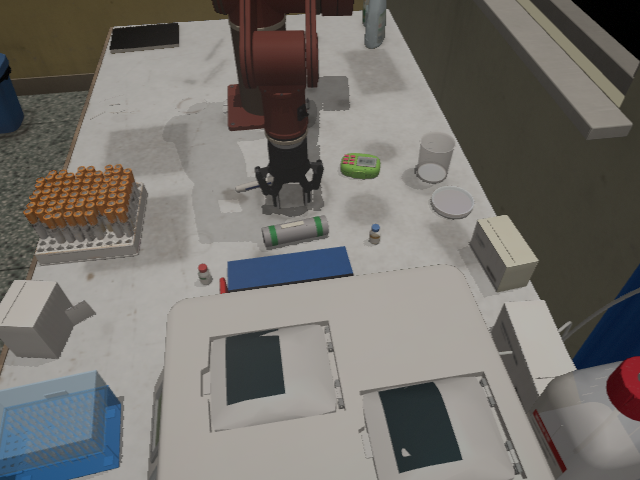

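The tool is down behind the column, whose image at (296,231) is unchanged. I start the gentle push.

Emit:
servo_tool:
  rows:
    - [0.4,0,-0.4,0,0,0,0]
    - [0.4,0,-0.4,0,0,0,0]
    - [0.4,0,-0.4,0,0,0,0]
    - [0.4,0,-0.3,0,0,0,0]
    - [0.4,0,-0.1,0,0,0,0]
    - [0.4,0,-0.1,0,0,0,0]
    - [0.4,0,-0.1,0,0,0,0]
    - [0.4,0,-0.1,0,0,0,0]
    - [0.4,0,-0.1,0,0,0,0]
    - [0.4,0,-0.1,0,0,0,0]
    - [0.4,0,-0.1,0,0,0,0]
    - [0.4,0,-0.1,0,0,0,0]
    - [0.4,0,-0.1,0,0,0,0]
    - [0.4,0,-0.1,0,0,0,0]
    - [0.4,0,-0.1,0,0,0,0]
    - [0.4,0,-0.1,0,0,0,0]
    - [0.4,0,-0.1,0,0,0,0]
    - [0.4,0,-0.1,0,0,0,0]

```text
clock: 5.25
eef_pos: [0.4839, 0.0332, 0.0138]
orientation: [2.249, -2.194, -0.0]
contact_force: [-0.6, -0.1, 0.8]
grip_width: 0.0512
```

```bash
python3 - <<'E'
from h import *
st(); d=shot('scene','s3');shot('top','t3')
i=cv2.imread('pics/s3.png')[130:310,180:400];cv2.imwrite('pics/s3c.png',cv2.resize(i,None,fx=3.3,fy=3.3,interpolation=2))
E
```

```text
t 5.25 tcp [0.4839 0.0332 0.0138] inC [-0.143   0.0429] F [-0.61 -0.11  0.75] w 0.0512 toolx yaw -1.5461
```

View pics/s3c.png

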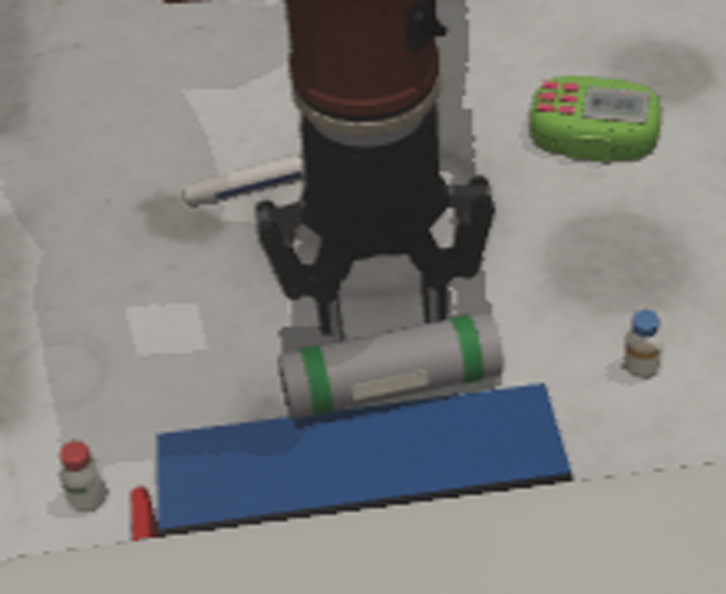

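View pics/t3.png

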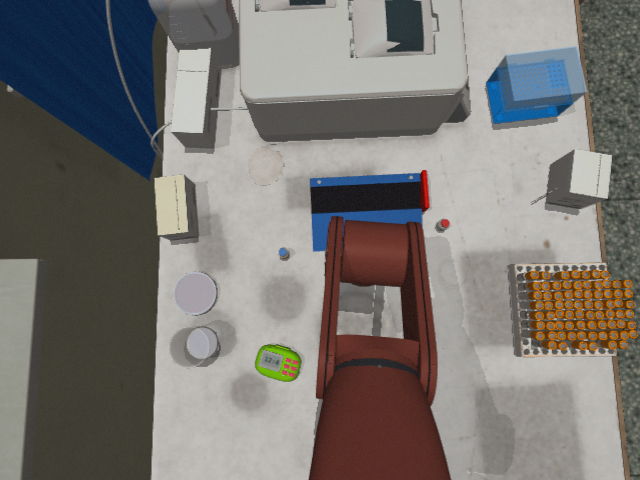

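The column (crop centre (390,368)) is now at the ramp foot with the fingertips behind it, still slightly skewed. I measure it from the bands.

```bash
cat >> h.py <<'E'
def bands(d,roi=(200,190,400,310),z=.02):
    hsv=cv2.cvtColor(d['pixels'],cv2.COLOR_RGB2HSV);m=cv2.inRange(hsv,np.array((45,90,30)),np.array((85,255,255)))
    k=np.zeros_like(m);x0,y0,x1,y1=roi;k[y0:y1,x0:x1]=1;m=m*k
    cs,_=cv2.findContours(m,0,cv2.CHAIN_APPROX_NONE)
    c=sorted([c for c in cs if cv2.contourArea(c)>15],key=cv2.contourArea)[-2:]
    q=[(cv2.minAreaRect(x)[0],cv2.contourArea(x)) for x in c]
    P=[onz(d,*p[0],z) for p in q]
    P.sort(key=lambda p:p[1])
    Cb=[toC(p+np.array([.0017,-.0035,0])) for p in P]
    v=Cb[1]-Cb[0]
    print('bands',[(np.round(a,1),b) for a,b in q],'mid inC',((Cb[0]+Cb[1])/2).round(4),'yaw rel',np.arctan2(-v[0],v[1]).round(4),'sep',np.linalg.norm(v).round(4))
E
python3 - <<'E'
from h import *
bands(load('scene0'));bands(load('s3'))
E
```

```text
bands [(array([318.4, 225. ]), 66.0), (array([273.1, 233.9]), 66.5)] mid inC [-0.1366  0.0396] yaw rel 0.0946 sep 0.0934
bands [(array([321.8, 234.9]), 73.5), (array([276. , 244.6]), 77.0)] mid inC [-0.1077  0.0423] yaw rel 0.1128 sep 0.093
```

Emit:
servo_tool:
  rows:
    - [0.4,0,-0.1,-0.02,0,0,0]
    - [0.4,0,-0.1,-0.02,0,0,0]
    - [0.4,0,-0.1,-0.02,0,0,0]
    - [0.4,0,-0.1,-0.02,0,0,0]
    - [0.4,0,-0.1,-0.02,0,0,0]
    - [0.4,0,-0.1,-0.02,0,0,0]
    - [0.4,0,-0.1,-0.02,0,0,0]
    - [0.4,0,-0.1,-0.02,0,0,0]
    - [0.4,0,-0.1,-0.02,0,0,0]
    - [0.4,0,-0.1,-0.02,0,0,0]

```text
clock: 6.18
eef_pos: [0.5085, 0.0339, 0.0188]
orientation: [2.249, -2.193, -0.001]
contact_force: [-2.6, -0.1, 1.2]
grip_width: 0.0513
```

```bash
python3 - <<'E'
from h import *
st(); d=shot('scene','s4');bands(d,z=.023)
i=cv2.imread('pics/s4.png')[130:310,180:400];cv2.imwrite('pics/s4c.png',cv2.resize(i,None,fx=3.3,fy=3.3,interpolation=2))
E
```

```text
t 6.1833 tcp [0.5085 0.0339 0.0188] inC [-0.1184  0.0429] F [-2.58 -0.15  1.24] w 0.0513 toolx yaw -1.546
bands [(array([325.5, 243.2]), 79.0), (array([278.5, 252.2]), 84.0)] mid inC [-0.0834  0.0453] yaw rel 0.0822 sep 0.0931
```

View pics/s4c.png

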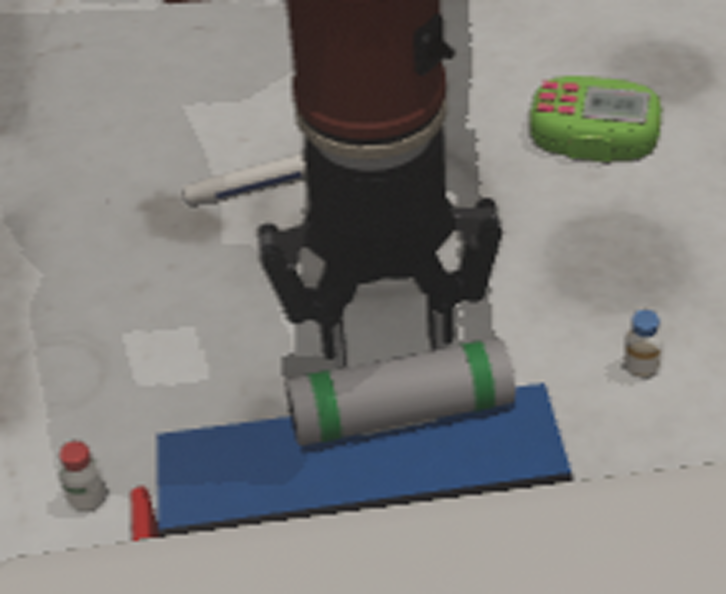

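Emit:
servo_tool:
  rows:
    - [0.4,0,-0.1,0,0,0,0]
    - [0.4,0,-0.1,0,0,0,0]
    - [0.4,0,-0.1,0,0,0,0]
    - [0.4,0,-0.1,0,0,0,0]
    - [0.4,0,-0.1,0,0,0,0]
    - [0.4,0,-0.1,0,0,0,0]
    - [0.4,0,-0.1,0,0,0,0]
    - [0.4,0,-0.1,0,0,0,0]
    - [0.4,0,-0.1,0,0,0,0]
    - [0.4,0,-0.1,0,0,0,0]

```text
clock: 7.07
eef_pos: [0.5339, 0.0344, 0.0188]
orientation: [-2.249, 2.194, -0.0]
contact_force: [-2.1, -0.9, 1.4]
grip_width: 0.0512
```

```bash
python3 - <<'E'
from h import *
st(); d=shot('scene','s5');bands(d,z=.026)
i=cv2.imread('pics/s5.png')[130:310,180:400];cv2.imwrite('pics/s5c.png',cv2.resize(i,None,fx=3.3,fy=3.3,interpolation=2))
E
```

```text
t 7.0667 tcp [0.5339 0.0344 0.0188] inC [-0.093   0.0428] F [-2.06 -0.86  1.42] w 0.0512 toolx yaw -1.546
bands [(array([328.8, 251.5]), 83.0), (array([281.3, 261. ]), 91.0)] mid inC [-0.0582  0.048 ] yaw rel 0.0889 sep 0.0928
```

View pics/s5c.png

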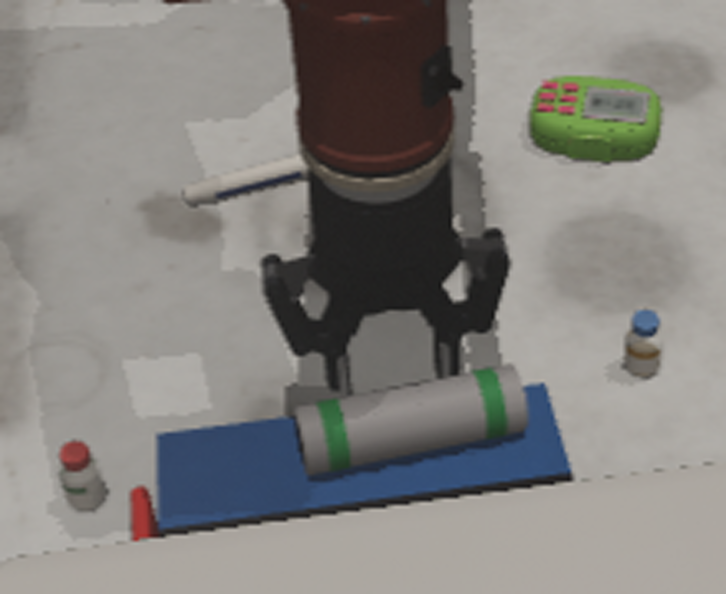

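Emit:
servo_tool:
  rows:
    - [0.4,-0.2,0.1,0,0,0,0]
    - [0.4,-0.3,0,0,0,0,0]
    - [0.4,0,-0.1,0,0,0,0]
    - [0.4,0,-0.1,0,0,0,0]
    - [0.4,0,-0.08,0,0,0,0.1]
    - [0.4,0,-0.08,0,0,0,0.1]
    - [0.4,0,-0.08,0,0,0,0.1]
    - [0.4,0,-0.08,0,0,0,0.1]
    - [0.4,0,-0.08,0,0,0,0.1]
    - [0.4,0,-0.08,0,0,0,0.1]
    - [0.4,0,-0.08,0,0,0,0.1]

```text
clock: 8.03
eef_pos: [0.55, 0.0468, 0.0188]
orientation: [2.165, -2.276, -0.0]
contact_force: [-1.6, -1.0, 1.3]
grip_width: 0.0515
```

```bash
python3 - <<'E'
from h import *
st(); d=shot('scene','s6');bands(d,z=.028)
i=cv2.imread('pics/s6.png')[130:310,180:400];cv2.imwrite('pics/s6c.png',cv2.resize(i,None,fx=3.3,fy=3.3,interpolation=2))
E
```

```text
t 8.0333 tcp [0.55   0.0468 0.0188] inC [-0.0766  0.0547] F [-1.57 -0.97  1.35] w 0.0515 toolx yaw -1.6206
bands [(array([331.5, 258. ]), 88.5), (array([283.1, 267.3]), 90.5)] mid inC [-0.0404  0.0497] yaw rel 0.0747 sep 0.0929
```

View pics/s6c.png

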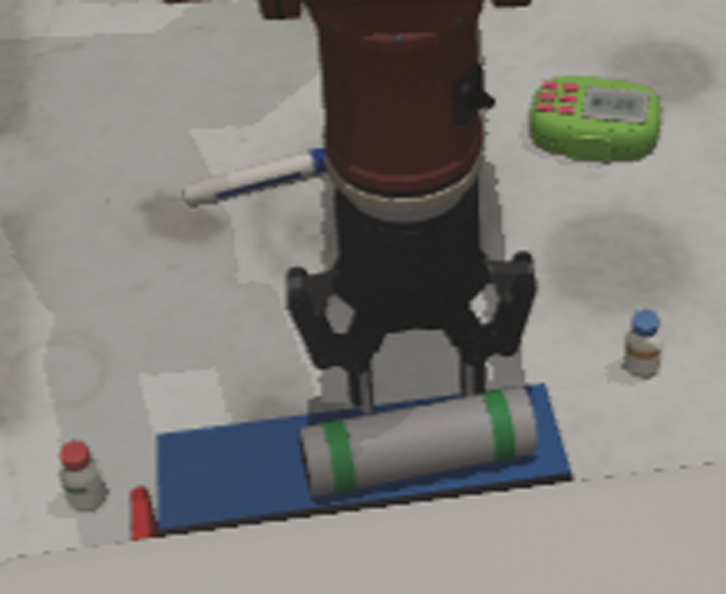

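Emit:
servo_tool:
  rows:
    - [0.4,0,-0.1,0,0,0,0.1]
    - [0.4,0,-0.1,0,0,0,0.1]
    - [0.4,0,-0.1,0,0,0,0.1]
    - [0.4,0,-0.1,0,0,0,0]
    - [0.4,0,-0.1,0,0,0,0]
    - [0.4,0,-0.1,0,0,0,0]
    - [0.4,0,-0.1,0,0,0,0]
    - [0.4,0,-0.1,0,0,0,0]

```text
clock: 8.75
eef_pos: [0.57, 0.0454, 0.0188]
orientation: [-2.131, 2.308, -0.0]
contact_force: [-1.9, 0.0, 1.5]
grip_width: 0.0512
```

```bash
python3 - <<'E'
from h import *
st(); d=shot('scene','s7');bands(d,z=.031)
i=cv2.imread('pics/s7.png')[130:310,180:400];cv2.imwrite('pics/s7c.png',cv2.resize(i,None,fx=3.3,fy=3.3,interpolation=2))
E
```

```text
t 8.75 tcp [0.57   0.0454 0.0188] inC [-0.0566  0.0528] F [-1.89  0.03  1.55] w 0.0512 toolx yaw -1.6507
bands [(array([333.9, 265.5]), 91.0), (array([284.4, 274.1]), 92.5)] mid inC [-0.0203  0.0505] yaw rel 0.05 sep 0.0931
```

View pics/s7c.png

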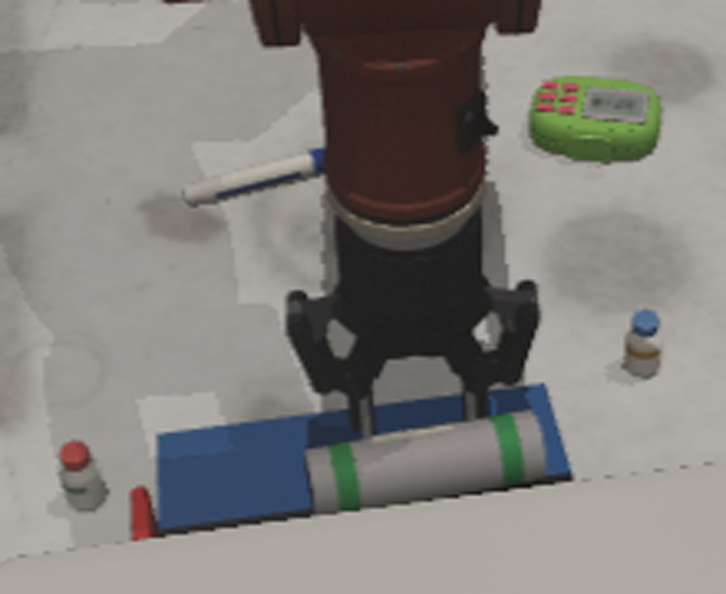

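The column is at the crest and nearly aligned (0.05 rad). A few more slow rows should drop it in.

Emit:
servo_tool:
  rows:
    - [0.4,0,-0.08,0,0,0,0]
    - [0.4,0,-0.08,0,0,0,0]
    - [0.4,0,-0.08,0,0,0,0]
    - [0.4,0,-0.08,0,0,0,0]
    - [0.4,0,-0.08,0,0,0,0]
    - [0.4,0,-0.08,0,0,0,0]
    - [0.4,0,-0.06,0,0,0,0]
    - [0.4,0,-0.04,0,0,0,0]
    - [0.4,0,0,0,0,0,0]
    - [0.4,0,0,0,0,0,0]
    - [0.4,0,0,0,0,0,0]

```text
clock: 9.72
eef_pos: [0.5841, 0.0443, 0.0188]
orientation: [2.131, -2.308, -0.0]
contact_force: [-0.3, -0.4, -0.4]
grip_width: 0.051
```

```bash
python3 - <<'E'
from h import *
st(); d=shot('scene','s8');bands(d,z=.025);shot('top','t8')
i=cv2.imread('pics/s8.png')[130:310,180:400];cv2.imwrite('pics/s8c.png',cv2.resize(i,None,fx=3.3,fy=3.3,interpolation=2))
E
```

```text
t 9.7167 tcp [0.5841 0.0443 0.0188] inC [-0.0426  0.0514] F [-0.28 -0.37 -0.41] w 0.051 toolx yaw -1.6507
bands [(array([284.5, 279.3]), 43.0), (array([335.2, 272.4]), 43.5)] mid inC [-0.0108  0.0501] yaw rel -0.0009 sep 0.0943
```

View pics/s8c.png

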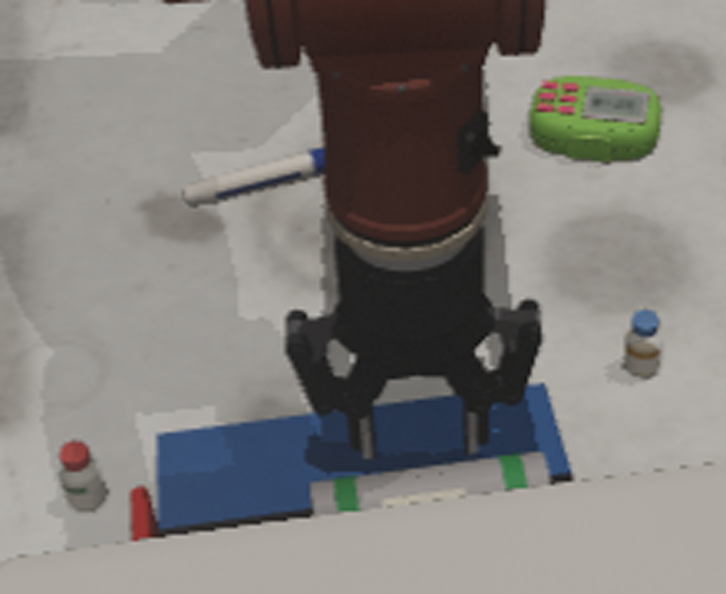

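View pics/t8.png

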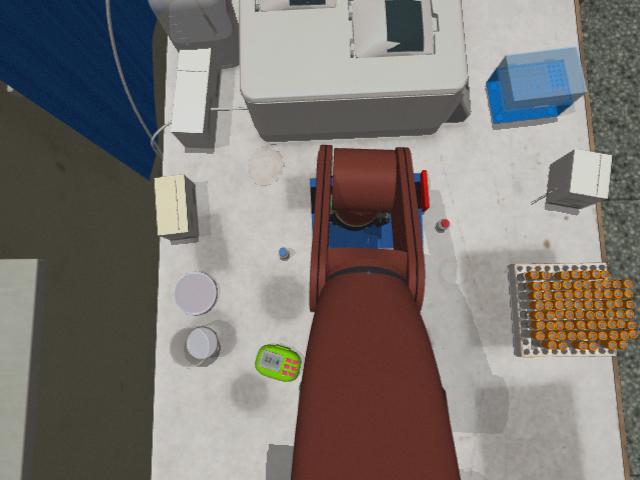

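The column dropped into the V: relative yaw about 0, the finger force is gone, and it lies behind the crest in the scene crop at about (430,480). I now back off and move round to its open (+y) end.

Emit:
servo_tool:
  rows:
    - [0.4,0,0.2,0,0,0,0]
    - [0.4,0,0.4,0,0,0,0]
    - [0.4,0,0,-0.5,0,0,-0.34]
    - [0.4,0,0,-0.8,0,0,-0.34]
    - [1.0,0,0,-0.8,0,0,-0.34]
    - [1.0,0,0,-0.8,0,0,0]
    - [1.0,0,0,0,0,0,0]

```text
clock: 10.4
eef_pos: [0.572, 0.0454, 0.0959]
orientation: [-2.248, 2.188, -0.009]
contact_force: [1.3, -0.2, 1.3]
grip_width: 0.0153
```

```bash
python3 - <<'E'
from h import *
w=toW([0,.162]);need(w[0],w[1],.09,YAW+np.pi/2)
E
```

```text
t 10.4 tcp [0.572  0.0454 0.0959] inC [-0.0546  0.0528] F [ 1.32 -0.16  1.31] w 0.0153 toolx yaw -1.5438
shift units [-4.37 -2.19  0.25]
rz units 0.0
```

Emit:
servo_tool:
  rows:
    - [1.0,-0.7,-0.3,0,0,0,0]
    - [1.0,-0.8,-0.4,0,0,0,0]
    - [1.0,-0.8,-0.4,0,0,0,0]
    - [1.0,-0.8,-0.4,0,0,0,0]
    - [1.0,-0.7,-0.4,0,0,0,0]
    - [1.0,-0.57,-0.3,0,0,0,0]
    - [1.0,0,0,0,0,0,0]
    - [1.0,0,0,0,0,0,0]

```text
clock: 11.07
eef_pos: [0.6206, 0.1566, 0.0902]
orientation: [2.252, -2.189, -0.001]
contact_force: [-0.8, 0.8, -0.0]
grip_width: 0.0003
```

```bash
python3 - <<'E'
from h import *
w=toW([0,.162]);need(w[0],w[1],.018,YAW+np.pi/2)
shot('top','t9');d=shot('scene','s9');bands(d,z=.025)
i=cv2.imread('pics/t9.png')[130:300,260:460];cv2.imwrite('pics/t9c.png',cv2.resize(i,None,fx=3.5,fy=3.5,interpolation=2))
i=cv2.imread('pics/s9.png')[130:310,180:400];cv2.imwrite('pics/s9c.png',cv2.resize(i,None,fx=3.3,fy=3.3,interpolation=2))
E
```

```text
t 11.0667 tcp [0.6206 0.1566 0.0902] inC [-0.0031  0.1626] F [-0.76  0.77 -0.02] w 0.0003 toolx yaw -1.5426
shift units [ 0.02 -0.13  2.89]
rz units 0.02
bands [(array([284.5, 279.3]), 42.0), (array([335.2, 272.4]), 43.0)] mid inC [-0.0107  0.0502] yaw rel 0.0017 sep 0.0942
```

View pics/t9c.png

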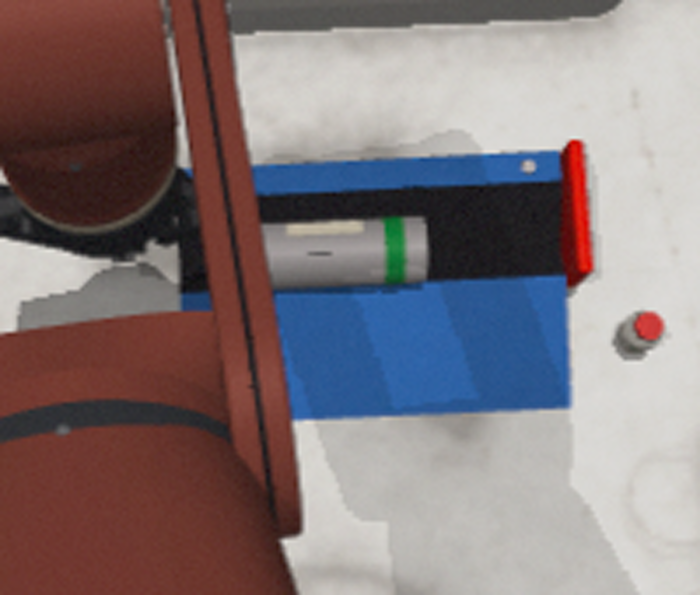

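View pics/s9c.png

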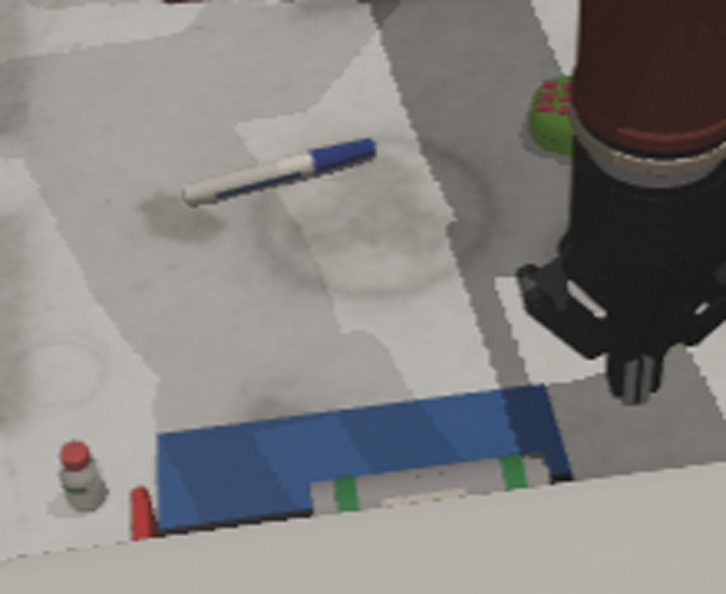

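The top crop shows the column seated in the black V: band at (395,250), its end at (428,248), and the stop face at about (565,215).

Emit:
servo_tool:
  rows:
    - [1.0,0,-0.1,0.7,0,0,0]
    - [1.0,0,0,0.8,0,0,0]
    - [1.0,0,0,0.8,0,0,0]
    - [1.0,0,0,0.4,0,0,0]
    - [1.0,0,0,0.2,0,0,0]
    - [1.0,0,0,0,0,0,0]
    - [1.0,0,0,0,0,0,0]

```text
clock: 11.75
eef_pos: [0.6242, 0.1559, 0.0194]
orientation: [-2.25, 2.192, -0.001]
contact_force: [0.6, -0.6, 0.1]
grip_width: 0.0002
```

```bash
python3 - <<'E'
from h import *
st()
d=load('t9');c=lambda x,y:(260+x/3.5-.35,130+y/3.5-.35)
print('band',toC(onz(d,*c(395,250),.03)),'end',toC(onz(d,*c(428,250),.035)))
E
```

```text
t 11.75 tcp [0.6242 0.1559 0.0194] inC [0.0004 0.1619] F [ 0.58 -0.57  0.06] w 0.0002 toolx yaw -1.5444
band [-0.00089248  0.00453388] end [-0.0029429  -0.01449886]
```

Emit:
servo_tool:
  rows:
    - [1.0,0.2,0,0,0,0,0]
    - [1.0,0.2,0,0,0,0,0]
    - [1.0,0.2,0,0,0,0,0]
    - [1.0,0.2,0,0,0,0,0]
    - [1.0,0.1,0,0,0,0,0]
    - [1.0,0.1,0,0,0,0,0]
    - [1.0,0.1,0,0,0,0,0]
    - [1.0,0.1,0,0,0,0,0]
    - [1.0,0.1,0,0,0,0,0]
    - [1.0,0.1,0,0,0,0,0]
    - [1.0,0.1,0,0,0,0,0]
    - [1.0,0.1,0,0,0,0,0]
    - [1.0,0.1,0,0,0,0,0]
    - [1.0,0.1,0,0,0,0,0]
    - [1.0,0.1,0,0,0,0,0]
    - [1.0,0.1,0,0,0,0,0]

```text
clock: 13.08
eef_pos: [0.6251, 0.106, 0.0188]
orientation: [2.251, -2.192, -0.0]
contact_force: [0.3, 1.4, -0.3]
grip_width: 0.0001
```

```bash
python3 - <<'E'
from h import *
st()
shot('top','t10');d=shot('scene','s10');bands(d,z=.025)
i=cv2.imread('pics/t10.png')[130:300,260:460];cv2.imwrite('pics/t10c.png',cv2.resize(i,None,fx=3.5,fy=3.5,interpolation=2))
i=cv2.imread('pics/s10.png')[130:310,180:400];cv2.imwrite('pics/s10c.png',cv2.resize(i,None,fx=3.3,fy=3.3,interpolation=2))
E
```

```text
t 13.0833 tcp [0.6251 0.106  0.0188] inC [1.000e-04 1.119e-01] F [ 0.3  1.4 -0.3] w 0.0001 toolx yaw -1.544
bands [(array([325.1, 274.3]), 36.0), (array([273.9, 280.7]), 45.5)] mid inC [-0.0102  0.0309] yaw rel -0.0129 sep 0.0945
```

View pics/t10c.png

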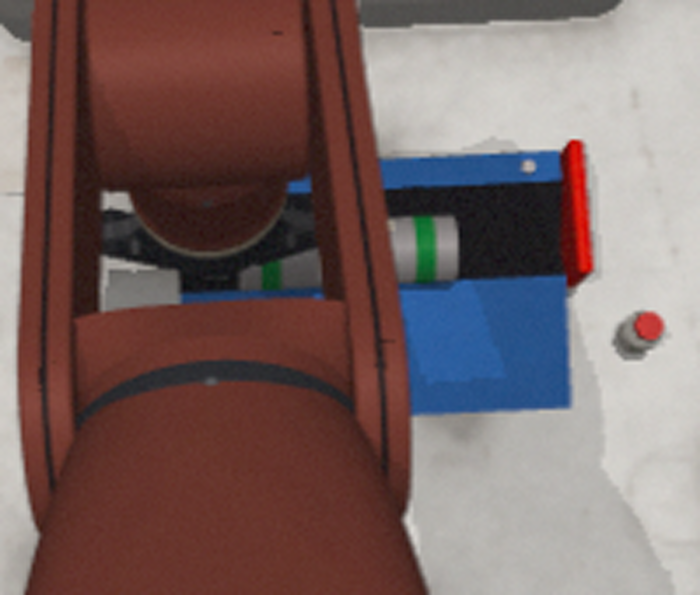

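View pics/s10c.png

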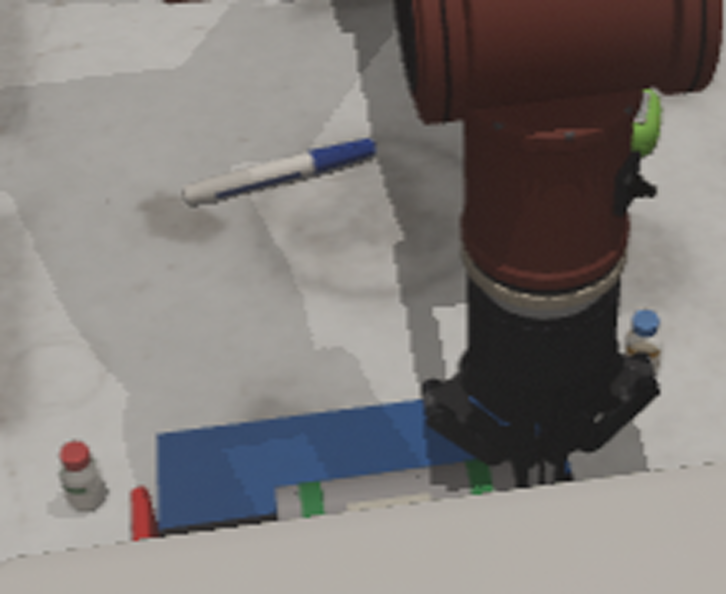

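The column slides along the V with about 1.4 N. Its -y end is at crop (458,250), still well short of the stop at (565,215).

Emit:
servo_tool:
  rows:
    - [1.0,0.1,0,0,0,0,0]
    - [1.0,0.12,0,0,0,0,0]
    - [1.0,0.12,0,0,0,0,0]
    - [1.0,0.12,0,0,0,0,0]
    - [1.0,0.12,0,0,0,0,0]
    - [1.0,0.12,0,0,0,0,0]
    - [1.0,0.12,0,0,0,0,0]
    - [1.0,0.12,0,0,0,0,0]
    - [1.0,0.12,0,0,0,0,0]
    - [1.0,0.12,0,0,0,0,0]
    - [1.0,0.12,0,0,0,0,0]
    - [1.0,0.12,0,0,0,0,0]
    - [1.0,0.12,0,0,0,0,0]
    - [1.0,0.12,0,0,0,0,0]
    - [1.0,0.12,0,0,0,0,0]
    - [1.0,0.12,0,0,0,0,0]
    - [1.0,0.12,0,0,0,0,0]
    - [1.0,0.1,0,0,0,0,0]
    - [1.0,0.08,0,0,0,0,0]
    - [1.0,0,0,0,0,0,0]

```text
clock: 14.85
eef_pos: [0.6266, 0.0507, 0.0188]
orientation: [2.251, -2.192, 0.0]
contact_force: [-0.2, 1.1, 0.3]
grip_width: 0.0001
```

```bash
python3 - <<'E'
from h import *
st()
shot('top','t11');d=shot('scene','s11');bands(d,z=.025)
i=cv2.imread('pics/t11.png')[130:300,260:460];cv2.imwrite('pics/t11c.png',cv2.resize(i,None,fx=3.5,fy=3.5,interpolation=2))
E
```

```text
t 14.85 tcp [0.6266 0.0507 0.0188] inC [0.0001 0.0566] F [-0.23  1.08  0.27] w 0.0001 toolx yaw -1.5443
bands [(array([295., 279.]), 34.0), (array([243., 285.]), 45.5)] mid inC [-0.0093 -0.0253] yaw rel -0.0247 sep 0.0947
```

View pics/t11c.png

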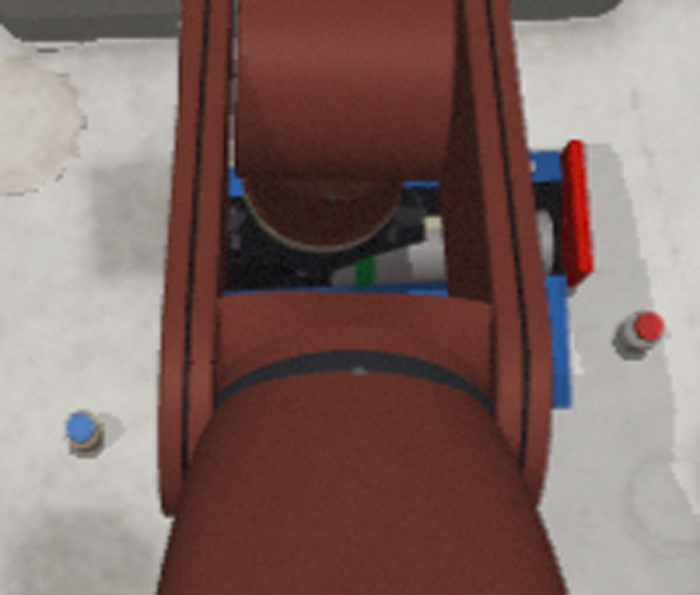

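View pics/s11.png

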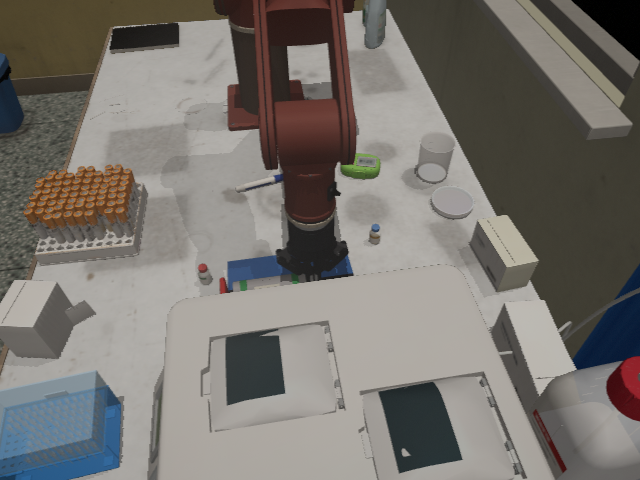

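The end at top crop (552,235) is about 10 mm from the stop. I finish slowly and watch the force.

Emit:
servo_tool:
  rows:
    - [1.0,0.08,0,0,0,0,0]
    - [1.0,0.08,0,0,0,0,0]
    - [1.0,0.06,0,0,0,0,0]
    - [1.0,0.04,0,0,0,0,0]
    - [1.0,0.04,0,0,0,0,0]
    - [1.0,0,0,0,0,0,0]

```text
clock: 15.45
eef_pos: [0.6268, 0.0436, 0.0188]
orientation: [2.251, -2.192, 0.0]
contact_force: [0.5, 1.6, 1.2]
grip_width: -0.0002
```

Emit:
servo_tool:
  rows:
    - [1.0,0.04,0,0,0,0,0]
    - [1.0,0.04,0,0,0,0,0]
    - [1.0,0,0,0,0,0,0]

```text
clock: 15.7
eef_pos: [0.6269, 0.0416, 0.0189]
orientation: [-2.251, 2.191, -0.0]
contact_force: [-0.1, 1.4, 0.5]
grip_width: -0.0001
```

Emit:
servo_tool:
  rows:
    - [1.0,0.04,0,0,0,0,0]
    - [1.0,0.04,0,0,0,0,0]
    - [1.0,0,0,0,0,0,0]

```text
clock: 15.95
eef_pos: [0.627, 0.0396, 0.0188]
orientation: [2.251, -2.191, 0.0]
contact_force: [0.7, 1.7, 0.2]
grip_width: 0.0001
```

Emit:
servo_tool:
  rows:
    - [1.0,0.04,0,0,0,0,0]
    - [1.0,0,0,0,0,0,0]

```text
clock: 16.12
eef_pos: [0.627, 0.0386, 0.0188]
orientation: [2.251, -2.191, 0.0]
contact_force: [0.2, 1.8, 0.3]
grip_width: -0.0002
```

```bash
python3 - <<'E'
from h import *
st()
shot('top','t12')
i=cv2.imread('pics/t12.png')[130:300,260:460];cv2.imwrite('pics/t12c.png',cv2.resize(i,None,fx=3.5,fy=3.5,interpolation=2))
E
```

```text
t 16.1167 tcp [0.627  0.0386 0.0188] inC [0.0002 0.0445] F [0.16 1.79 0.27] w -0.0002 toolx yaw -1.544
```

View pics/t12c.png

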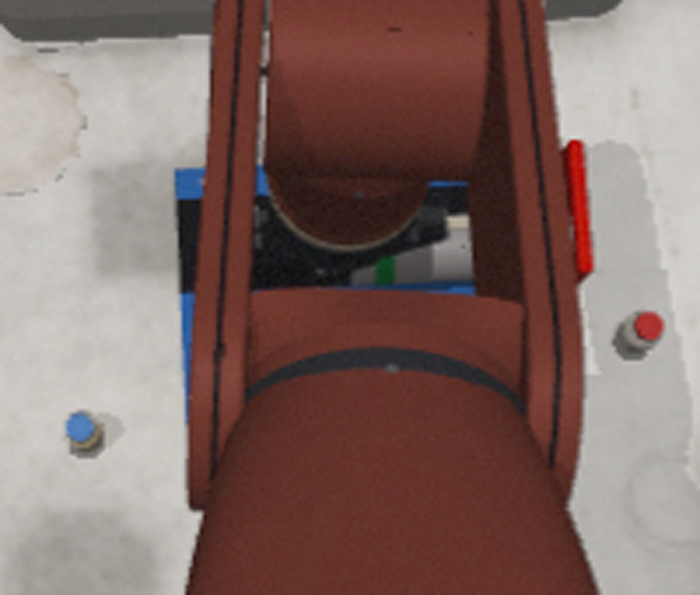

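The arm blocks the stop face, so I go on in 1 mm steps by force.

Emit:
servo_tool:
  rows:
    - [1.0,0.04,0,0,0,0,0]
    - [1.0,0,0,0,0,0,0]

```text
clock: 16.33
eef_pos: [0.627, 0.038, 0.0188]
orientation: [-2.251, 2.191, 0.0]
contact_force: [-0.6, 3.9, 0.5]
grip_width: -0.0001
```

Emit:
servo_tool:
  rows:
    - [1.0,0.04,0,0,0,0,0]
    - [1.0,0,0,0,0,0,0]

```text
clock: 16.5
eef_pos: [0.627, 0.0379, 0.0188]
orientation: [-2.25, 2.191, 0.002]
contact_force: [0.4, 6.8, 0.3]
grip_width: 0.0
```

The force rose to 6.8 N while the TCP stalled at cradle y of about 0.044, close to the predicted 0.0445, so the column is at the stop. I back off and clear the view.

Emit:
servo_tool:
  rows:
    - [1.0,-0.1,0,0,0,0,0]
    - [1.0,-0.4,0,0,0,0,0]
    - [1.0,-0.6,0,0,0,0,0]
    - [1.0,0,0,-0.6,0,0,0]
    - [1.0,0,0,-0.9,0,0,0]
    - [1.0,0,0.5,-0.9,0,0,0]
    - [1.0,-0.8,0.9,-0.9,0,0,0]
    - [1.0,-0.8,0.9,-0.9,0,0,0]
    - [1.0,-0.8,0.9,-0.9,0,0,0]
    - [1.0,-0.8,0.9,0,0,0,0]
    - [1.0,-0.8,0.9,0,0,0,0]
    - [1.0,-0.8,0.9,0,0,0,0]
    - [1.0,-0.8,0.9,0,0,0,0]
    - [1.0,0,0,0,0,0,0]
    - [1.0,0,0,0,0,0,0]

```text
clock: 17.75
eef_pos: [0.4519, 0.2008, 0.1473]
orientation: [-2.254, 2.187, -0.002]
contact_force: [0.4, -0.0, 1.4]
grip_width: 0.0002
```

```bash
python3 - <<'E'
from h import *
st()
shot('top','t13');d=shot('scene','s13');bands(d,z=.025)
i=cv2.imread('pics/t13.png')[130:300,260:460];cv2.imwrite('pics/t13c.png',cv2.resize(i,None,fx=3.5,fy=3.5,interpolation=2))
E
```

```text
t 17.75 tcp [0.4519 0.2008 0.1473] inC [-0.1706  0.2113] F [ 0.37 -0.05  1.43] w 0.0002 toolx yaw -1.5407
bands [(array([287.6, 278.9]), 44.5), (array([235.7, 286. ]), 45.0)] mid inC [-0.0106 -0.0385] yaw rel 0.0018 sep 0.0945
```

View pics/t13c.png

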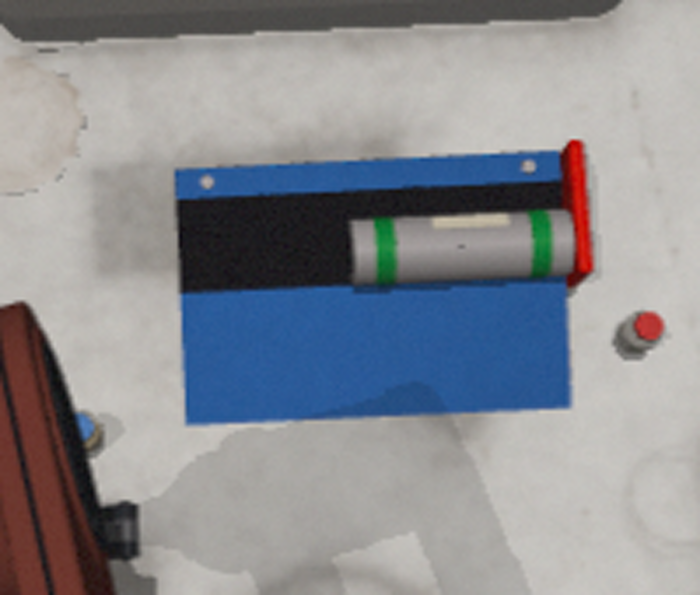

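View pics/s13.png

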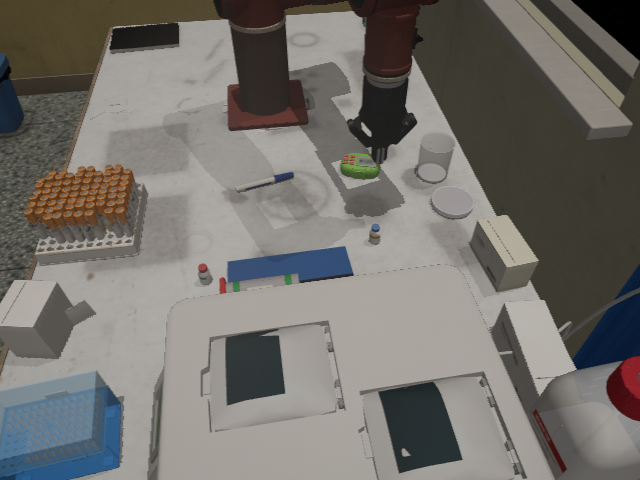

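```bash
python3 - <<'E'
from h import *
d=load('t13');t0=load('top0')
c=lambda x,y:(260+x/3.5-.35,130+y/3.5-.35)
a=toC(onz(d,*c(386,251),.025));b=toC(onz(d,*c(541,243.5),.025));v=a-b
print(a,b,(a+b)/2,'yaw',np.arctan2(-v[0],v[1]),np.linalg.norm(v))
for n,f in(('red',(170,210,200,300)),):pass
x=np.abs(load('scene0')['pixels'].astype(int)-load('s13')['pixels']).max(2)
for n,(u0,v0,u1,v1) in dict(red=(196,262,212,286),blue=(368,222,382,246),petri=(430,186,474,218)).items():print(n,'max px diff',x[v0:v1,u0:u1].max())
x=np.abs(d['pixels'].astype(int)-load('t12')['pixels']).max(2)
r.job_done()
E
```

```text
[-0.00012426  0.00943778] [ 0.00011374 -0.08357182] [-5.25979375e-06 -3.70670195e-02] yaw 0.0025588323102749074 0.09300990731747087
red max px diff 5
blue max px diff 5
petri max px diff 5
the job is handed in; nothing more can be done
```

The column is lying in the V with its end against the red stop, and I've handed the job in. It was only pushed, never picked up or taken between the fingers. I rolled it up the ramp with part-open fingertips (about 2–3 N) until it dropped into the V. Then I slid it along the V with the shut fingertips, until the force rose to 6.8 N and the tool stalled at the stop.

**Column position:** the last top view, in the cradle's frame, gives x ≈ 0.0 mm, y ≈ -37 mm and a yaw of 0.003 rad. The nominal y is -35 mm and the allowed range is -40 to -32 mm. The 2 mm difference is within the calibration error, and the force stall confirms it reached the stop.

**Disagreeing check:** the scene camera read x ≈ -10.6 mm. The white machine hides the lower part of the bands in that view, so I relied on the top view instead.

**Height:** I did not measure the seated height directly; I took it as the nominal 25 mm.

**Vials and dish:** they look unchanged in the scene view, differing from the first picture by at most 5 grey levels. The arm was clear of everything at about 17.8 s on the clock.

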